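# Open the yellow-gated electrode pen

### The arm

A 7-joint arm with a two-finger parallel gripper is mounted at the origin on the work surface. World frame = base frame: x ahead of the robot, y to its left, z up, the work surface at z = 0. Lengths are in m, angles in rad, forces in N, time in s.
With the tool pointing down it reaches from about 0.425 to 0.875 m from the base axis. Payload 8.4 kg.
Tool frame: the origin (TCP) lies at the very end of the fingers, on their centre line; the grasp point (between the pads) lies 19 mm behind it; z points along the fingers, y is the line along which they close (so a half turn about z gives the same grasp; the last joint's range is limited). The gripper opens to 85 mm and grips with 20 to 120 N. Pads are 22 mm wide; open, the fingers measure 114 mm over their backs; the gripper's body (76 mm by 85 mm) begins 54 mm behind the grasp point. The pads swing forward as they close: fully open they stand 13 mm farther back than shut.
Start: joints at [1.215, 0.333, 0.04, 1.465, -0.013, 1.343, -0.059], TCP at [0.165, -0.629, 0.231] pointing down, gripper open.
Joint ranges: [-2.58, 2.58], [-0.38, 2.09], [-1.3, 1.39], [0.25, 2.4], [-1.5, 4.64], [0.08, 2.09], [-2.65, 2.65]. Speed limits (rad/s): [2.22, 2.22, 2.79, 2.79, 3.14, 3.14, 3.14].

### API

Orientations are given as [roll, pitch, yaw] about the fixed x, y, z axes, in that order (R = Rz(yaw) Ry(pitch) Rx(roll)).
In Python, from workcell import sensors, eyes, finish_job, models gives the robot as it stands. The module is installed in compiled form; this text tells all that it offers.
- The arm moves only by the tool play_rows, never from a script. Its argument "plan" is a list of rows, each an object of numbers: "tx", "ty", "tz": the shift along the tool's x, y, z normalised to -1 to 1, where 1 is 0.05 m; "twist": the turn about the tool's z normalised to -1 to 1, where 1 is 60 degrees. In form: [{"tx": .., "ty": .., "tz": .., "twist": ..}, ...]. A call has 1 to 12 rows; each row shifts and turns the commanded pose from where the row before left it, along the tool's axes as they then stand; what a row does not reach is not made up. A row lasts 1/8 s, in which the tool goes at most 62.5 mm and 10.7 degrees, less where a joint would pass 70% of its speed; a pose out of reach is approached as far as the arm can. A call with a number of a shift or a turn outside -1 to 1 is refused whole. A call with a gripper value outside its range is refused whole. "grip" is the opening, from -1 (shut) to 1 (fully open), set as the call begins (left out, the last holds). The fingers move at their own pace and stop on an object; the grip force is fixed at half the most. Time passes only in rows, so rows that do not move let the fingers close. It gives the time, the measured TCP pose, the force, the opening and the grip force at its end, in the units of the state.
- sensors.state(): the state, without advancing time (a new reading comes with each control period).
- eyes.capture(name): name is "side" or "top"; returns (picture, depth): 400x640x3 uint8, red, green, blue; 400x640 float32, m along the optical axis (not along the pixel's ray), 0 where there is no reading.
- eyes.camera_info(name): a dict with "fx", "fy", "cx", "cy" (pixels), "distortion" ([k1, k2, p1, p2, k3] as OpenCV has them; the pictures are not rectified), "rvec" (rotation vector, rad) and "tvec" (3), from world to camera coordinates, as OpenCV has them. Camera axes: x right, y down, z forward; pixel columns grow to the right and rows downward; lengths in m; the calibration is good to about 2 mm. A picture is of the moment at which its call begins. camera_info takes no time and is no camera call.
- finish_job(): hands the job in; it is judged then, once.
Trained networks look in the newest picture that a camera, given by its name, has taken for a name from the list of things; names that differ only in an ending like _2 or _b are one class to them, and where a whole thing is asked for, a point or a joint stands for the part that bears it (a point fixed in the world has none). Each returns a list of dicts, best first, with "p" (0 to 1); they miss things now and then, are a little off and sometimes report something else, mostly with a low value. They report only what shows in the picture. A call takes as long as a camera call.
- models.boxes_of(target, camera): "pixel" ([column, row] in pixels, amid what is visible of it).
- models.outline_of(target, camera): "region" (400x640 bool, what is visible of it) and "pixel" ([column, row] in pixels, amid what is visible of it).
- models.place_of(target, camera): "pixel" ([column, row] in pixels: a listed point, or the origin of a listed thing).
The state is a dict: "t": time; "q": joint angles; "qvel": joint speeds; "effort": joint torques, N m; "position": TCP position; "ee_rot": TCP orientation; "wrist_force": force on the tool from outside, world axes, zero at the start; "moment": the same for the moment, N m; "gripper_width": opening from 0.0 (shut) to 1.0 (fully open); "grasp_force": force on a finger pad.
Only numpy, scipy, OpenCV 4.12 (cv2) and the standard library are available. Lean on these libraries where they do the work, as an engineer would, in place of code of your own. Each camera call takes 0.05 s, during which the arm holds its last target. There are 200 camera calls.

### The job

The copper electrode in the pen with the yellow gate is wanted next. Work the red thumb lever to lift that gate's latch bar out of its catch, swing the gate wide open towards the robot, to about a right angle, and let go so that the bar drops back level. Leave the blue gate shut and do not disturb the electrode.

Things in the scene. Friction and masses are not known exactly. Their poses are not given: they have to be found in the camera images.
- gate_y (a joint): Hinge of the yellow bar gate on the robot-facing front of a fixed grey steel pen (260 wide, 150 deep, walls 111 mm high), rad. Gate 213 long, 10 thick, top 120 mm above the bench. 0 is shut; positive swings the free end to the robot (clockwise from above), stop 1.75. Stays where left (friction 0.06 N m). The catch holds it shut until the latch bar is lifted.
- latch_y (a joint): Pivot of the yellow gate's steel latch bar, rad: a rocker carried on the gate, in its plane. 0 is level, held by its own weight; stop at 0.45. Pressing the red thumb lever DOWN (a few N) lifts the bar's far end, clear of the catch tooth above about 0.18. It falls back when let go.
- thumb_y (a point): Centre of the red thumb lever: upright blade 14 thick (across the gate), 26 long, 40 mm tall; this point is 182 mm above the bench, with free air at both faces and 62 mm down to the gate's top rail. x is square to the gate (into the pen when shut), y along the gate to the hinge, z up. The bar's pivot lies 55 mm off in -y, 12 mm lower; 20 mm down turns the bar about 0.36 rad.
- hinge_y (a point): Point on the yellow gate's upright hinge axis, 170 mm above the bench, at the gate's +y end: the thumb lever swings about this vertical axis at a radius of 100 mm. Axes as for the thumb lever.
- gate_b (a joint): Hinge of the blue gate, rad, 0 shut: a second pen of the same make with blue bars and a black thumb lever, holding a dark steel insert. To be left shut.
- electrode: The copper electrode on its square steel holder, loose in the yellow-gated pen: 50 x 50 mm, 72 mm tall, origin at the centre of its underside (6 mm above the bench), z up. To be left where it stands.

How it is judged:
By the outcome, as a careful person would: the job done as asked, in the order asked, and still so for the second after the job is handed in, with the robot touching nothing.
It also fails if it takes over 38 s, if anything falls off the work surface, if the arm or the gripper's body presses on something with over 40 N, if the wrist force passes 120 N, or if a joint passes its speed limit or range.

## Working session

There is one attempt and no reset: what is moved stays moved. The work goes in short steps, Python scripts to look and compute and a tool call to move; the robot and the scene stay as the last step left them, time stands still between calls to the robot, and variables do not carry over. Pictures are saved under pics/ and viewed, at most 10 in all, crops included, and the job is handed in when it is done.

Besides the shell and the picture viewer there is one more tool, called after ">>>" in YAML: its name, and indented under it one key for each argument. play_rows: Moves the arm, as the interface text tells. Its arguments: {"type":"object","properties":{"plan":{"type":"array"},"grip":{"type":"number"}},"required":["plan"]}

```bash
mkdir -p pics
cat > h.py <<'E'
import numpy as np, cv2
from workcell import sensors, eyes, finish_job, models
def cam(n):
    c=eyes.camera_info(n); K=np.array([[c['fx'],0,c['cx']],[0,c['fy'],c['cy']],[0,0,1.]])
    return K,np.array(c['distortion'],float),cv2.Rodrigues(np.array(c['rvec'],float))[0],np.array(c['tvec'],float)
def ray(n,px):
    K,d,R,t=cam(n); u=cv2.undistortPoints(np.array([[px]],float),K,d)[0,0]
    return -R.T@t, R.T@np.array([u[0],u[1],1.])
def atz(n,px,z):
    o,r=ray(n,px); return o+r*(z-o[2])/r[2]
def tri(a,b):
    (o1,r1),(o2,r2)=ray('side',a),ray('top',b)
    s=np.linalg.lstsq(np.c_[r1,-r2],o2-o1,rcond=None)[0]
    p,q=o1+r1*s[0],o2+r2*s[1]; return (p+q)/2,np.linalg.norm(p-q)
def cloud(n,dep):
    K,d,R,t=cam(n); v,u=np.mgrid[0:400,0:640]
    x=cv2.undistortPoints(np.stack([u,v],-1).reshape(-1,1,2).astype(float),K,d)[:,0]
    z=dep.reshape(-1); P=np.c_[x*z[:,None],z]
    return ((P-t)@R).reshape(400,640,3)
def save(n,im): cv2.imwrite('pics/'+n+'.png',im[...,::-1])
E
python3 - <<'E'
from h import *
np.set_printoptions(precision=4,suppress=True)
for n in('side','top'):
    im,d=eyes.capture(n); save(n+'0',im); np.save(n+'0.npy',d)
    for t in('thumb_y','hinge_y','electrode'):
        for r in models.place_of(t,n)[:3]: 
            print(n,t,r['p'],r['pixel'],atz(n,r['pixel'],{'thumb_y':.182,'hinge_y':.17,'electrode':.006}[t]))
print(sensors.state())
E
```

```text
side thumb_y 0.78 [371.7, 152.0] [ 0.6067 -0.1947  0.182 ]
side hinge_y 0.68 [351.0, 176.5] [ 0.5906 -0.0886  0.17  ]
side electrode 0.69 [347.8, 193.8] [ 0.6752 -0.1968  0.006 ]
top thumb_y 0.7 [416.9, 207.0] [ 0.5985 -0.1844  0.182 ]
top hinge_y 0.9 [371.8, 210.1] [ 0.5939 -0.0902  0.17  ]
top electrode 0.73 [403.8, 189.8] [ 0.6743 -0.1903  0.006 ]
{'t': 0.4, 'q': array([ 1.2148,  0.3333,  0.0399,  1.4656, -0.0134,  1.3433, -0.0585]), 'qvel': array([-0.0001, -0.0006, -0.0013,  0.0009, -0.001 , -0.0027,  0.0001]), 'effort': array([ -0.0017, -65.7555,   1.3611, -40.5325,   0.0166,   0.0051,
        -0.    ]), 'position': array([ 0.165 , -0.6286,  0.2312]), 'ee_rot': array([-3.1413,  0.    ,  0.2567]), 'wrist_force': array([ 0.1275, -0.2687, -0.5192]), 'moment': array([-0.0387, -0.0124,  0.015 ]), 'grasp_force': 0.0, 'gripper_width': 0.9985140381899685}
```

View pics/side0.png

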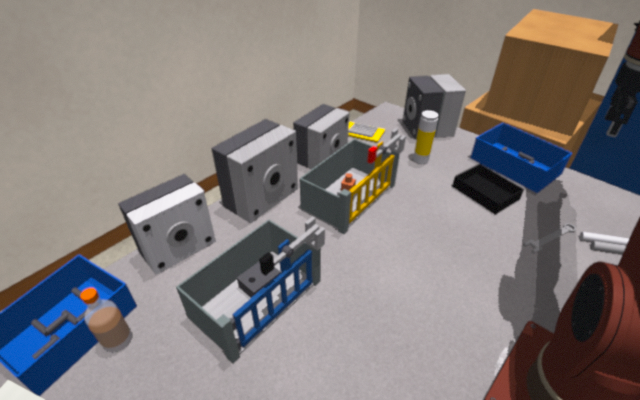

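View pics/top0.png

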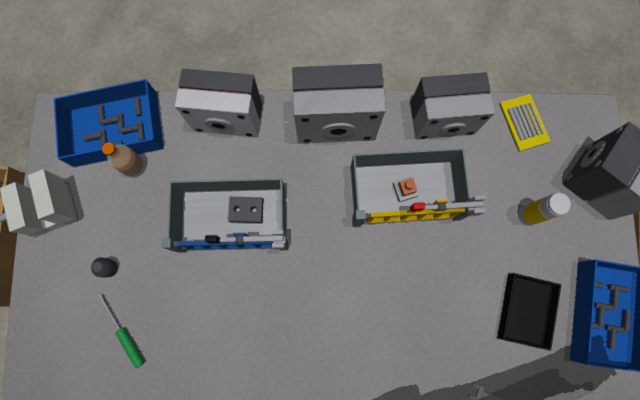

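Both pictures agree. The side view has the red lever at (372,152) and the yellow gate at (350–395,155–215). The top view has the red lever at (418,206), the yellow gate from (370,217) to (466,211) with its hinge on the left, and the electrode at (407,187). Next I refine with depth.

Run:
```python
from h import *
np.set_printoptions(precision=4,suppress=True)
px={}
for n in('side','top'):
    im=cv2.imread(f'pics/{n}0.png'); d=np.load(n+'0.npy'); P=cloud(n,d)
    h=cv2.cvtColor(im,cv2.COLOR_BGR2HSV); H,S,V=h[...,0],h[...,1],h[...,2]
    near=(abs(P[...,0]-.6)<.15)&(abs(P[...,1]+.19)<.2)&(d>0)
    red=((H<6)|(H>174))&(S>200)&(V>110)&near&(P[...,2]>.14)
    yel=(H>20)&(H<34)&(S>150)&near&(P[...,2]>.1)&(P[...,2]<.135)
    q=P[red]; v,u=np.nonzero(red); px[n]=(u.mean(),v.mean())
    print(n,'red',red.sum(),px[n],u.min(),u.max(),v.min(),v.max(),np.median(q,0),q.min(0),q.max(0))
    y=P[yel]; 
    A=np.polyfit(y[:,1],y[:,0],1); print('yel',len(y),np.median(y,0),y.min(0),y.max(0),'slope',A, 'yaw',-np.arctan(A[0]))
    st=near&(P[...,2]>.14)&(S<90)
    s=P[st]; A=np.polyfit(s[:,1],s[:,0],1); print('steel',len(s),np.median(s,0),s.min(0),s.max(0),A)
    x0,y0=map(int,px[n]); save(n+'c',cv2.resize(im[y0-50:y0+50,x0-65:x0+65],(780,600),interpolation=cv2.INTER_CUBIC)[...,::-1])
print(tri(px['side'],px['top']), tri((351,176.5),(371.8,210.1)))
```

```text
side red 86 (np.float64(372.06976744186045), np.float64(153.54651162790697)) 369 376 147 161 [ 0.5944 -0.1769  0.1918] [ 0.591  -0.1971  0.168 ] [ 0.6039 -0.1717  0.2039]
yel 379 [ 0.5978 -0.2043  0.1193] [ 0.5881 -0.3075  0.1002] [ 0.6137 -0.0936  0.133 ] slope [-0.071   0.5844] yaw 0.07083946263078467
steel 324 [ 0.6013 -0.3079  0.1738] [ 0.5874 -0.3348  0.14  ] [ 0.625  -0.1949  0.1901] [-0.0465  0.5893]
top red 56 (np.float64(418.4642857142857), np.float64(205.66071428571428)) 413 423 203 208 [ 0.5976 -0.1847  0.2011] [ 0.5923 -0.1936  0.1974] [ 0.6036 -0.1724  0.2061]
yel 411 [ 0.5977 -0.1839  0.1186] [ 0.5879 -0.3047  0.102 ] [ 0.6076 -0.0922  0.125 ] slope [-0.0524  0.5872] yaw 0.05234039822910904
steel 500 [ 0.6029 -0.3003  0.175 ] [ 0.5869 -0.3323  0.1401] [ 0.6215 -0.172   0.2005] [-0.0298  0.5949]
(array([ 0.6009, -0.1877,  0.1832]), np.float64(0.0004903275355769335)) (array([ 0.5935, -0.091 ,  0.1674]), np.float64(0.002003582087099785))
```

View pics/topc.png

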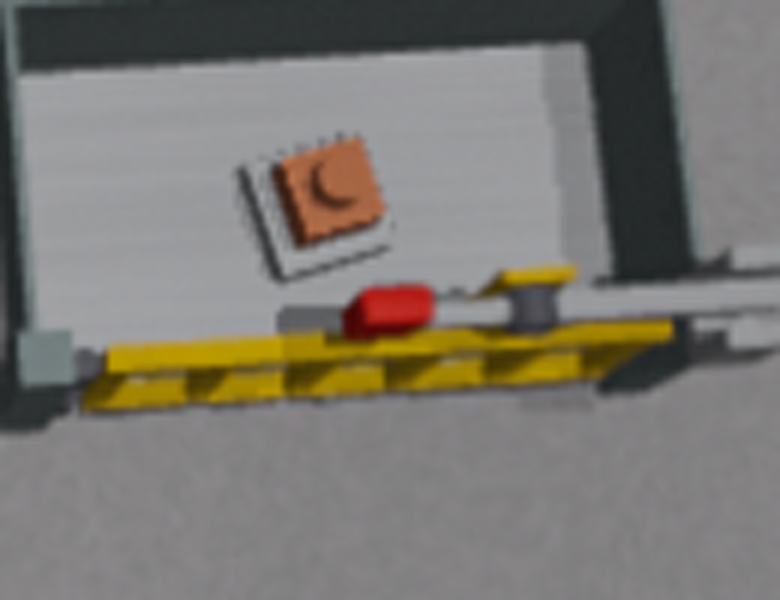

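View pics/sidec.png

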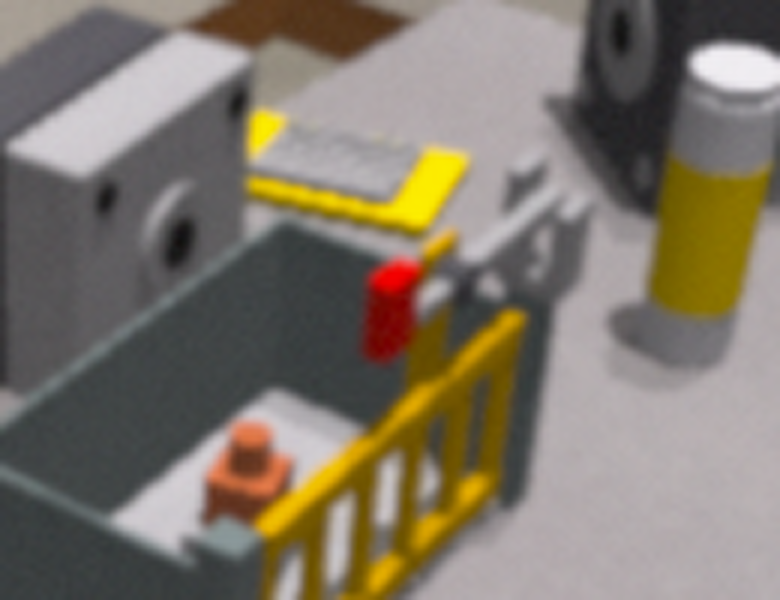

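>>> play_rows:
  plan:
    - {"tx":0.6,"ty":-0.36,"tz":-0.1}
    - {"tx":0.9,"ty":-0.54,"tz":-0.1}
    - {"tx":0.9,"ty":-0.54,"tz":-0.1}
    - {"tx":0.9,"ty":-0.54,"tz":-0.1}
    - {"tx":0.9,"ty":-0.54,"tz":-0.1}
    - {"tx":0.9,"ty":-0.54,"tz":-0.1}
    - {"tx":0.9,"ty":-0.54}
    - {"tx":0.9,"ty":-0.54}
    - {"tx":0.9,"ty":-0.54}
    - {"tx":0.9,"ty":-0.54}
    - {"tx":0.9,"ty":-0.54}
    - {"tx":0.6,"ty":-0.36}
  grip: 0.2

```text
validation failed for argument at $.pl...
```

>>> play_rows:
  plan:
    - {"tx":0.3,"ty":-0.18,"twist":-0.131}
    - {"twist":-0.131}
    - {"twist":-0.131}
    - {"twist":-0.131}
    - {"twist":-0.131}
    - {"twist":-0.131}
    - {"twist":-0.131}
    - {"twist":-0.131}
    - {"twist":-0.131}
    - {"twist":-0.131}
    - {}
    - {}

```text
validation failed for argument at $.pl...
```

Run:
```python
from h import *
s=sensors.state(); print(s)
im,d=eyes.capture('side'); save('side1',im)
a=im[110:210,300:430]; b=cv2.resize(a,(520,400),interpolation=cv2.INTER_CUBIC)
im2,d=eyes.capture('top'); b2=cv2.resize(im2[150:250,370:430],(240,400),interpolation=cv2.INTER_CUBIC)
save('c1',np.hstack([b,b2]))
```

```text
{'t': 0.4, 'q': array([ 1.21483321,  0.33330111,  0.03992445,  1.46555688, -0.01340103,
        1.34328139, -0.0584821 ]), 'qvel': array([-6.15003943e-05, -5.75999798e-04, -1.32283122e-03,  8.74444548e-04,
       -1.01672140e-03, -2.73022650e-03,  9.98884329e-05]), 'effort': array([-1.66777259e-03, -6.57554555e+01,  1.36106361e+00, -4.05324912e+01,
        1.66253914e-02,  5.14360116e-03, -7.39971114e-06]), 'position': array([ 0.16501205, -0.62860558,  0.23116597]), 'ee_rot': array([-3.14131278e+00,  2.03306153e-05,  2.56725035e-01]), 'wrist_force': array([ 0.12750148, -0.26870097, -0.51920385]), 'moment': array([-0.03867246, -0.01236494,  0.01504341]), 'grasp_force': 0.0, 'gripper_width': 0.9985140381899685}
```

View pics/c1.png

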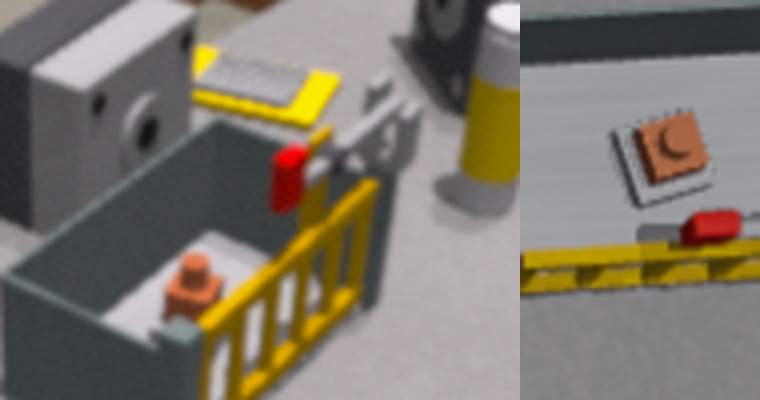

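The move was refused and the picture shows an unchanged scene. Every row needs all four fields.

>>> play_rows:
  plan:
    - {"tx":0.6,"ty":-0.36,"tz":-0.1,"twist":0}
    - {"tx":0.9,"ty":-0.54,"tz":-0.1,"twist":0}
    - {"tx":0.9,"ty":-0.54,"tz":-0.1,"twist":0}
    - {"tx":0.9,"ty":-0.54,"tz":-0.1,"twist":0}
    - {"tx":0.9,"ty":-0.54,"tz":-0.1,"twist":0}
    - {"tx":0.9,"ty":-0.54,"tz":-0.1,"twist":0}
    - {"tx":0.9,"ty":-0.54,"tz":0,"twist":0}
    - {"tx":0.9,"ty":-0.54,"tz":0,"twist":0}
    - {"tx":0.9,"ty":-0.54,"tz":0,"twist":0}
    - {"tx":0.9,"ty":-0.54,"tz":0,"twist":0}
    - {"tx":0.9,"ty":-0.54,"tz":0,"twist":0}
    - {"tx":0.6,"ty":-0.36,"tz":0,"twist":0}
  grip: 0.2

```text
t: 2.0
position: [0.5822, -0.2006, 0.2614]
ee_rot: [-3.141, -0.001, 0.259]
wrist_force: [-0.4, -0.5, -0.8]
gripper_width: 0.6
grasp_force: 0.0
```

>>> play_rows:
  plan:
    - {"tx":0.3,"ty":-0.18,"tz":0,"twist":-0.131}
    - {"tx":0,"ty":0,"tz":0,"twist":-0.131}
    - {"tx":0,"ty":0,"tz":0,"twist":-0.131}
    - {"tx":0,"ty":0,"tz":0,"twist":-0.131}
    - {"tx":0,"ty":0,"tz":0,"twist":-0.131}
    - {"tx":0,"ty":0,"tz":0,"twist":-0.131}
    - {"tx":0,"ty":0,"tz":0,"twist":-0.131}
    - {"tx":0,"ty":0,"tz":0,"twist":-0.131}
    - {"tx":0,"ty":0,"tz":0,"twist":-0.131}
    - {"tx":0,"ty":0,"tz":0,"twist":-0.131}
    - {"tx":0,"ty":0,"tz":0,"twist":0}
    - {"tx":0,"ty":0,"tz":0,"twist":0}

```text
t: 3.5
position: [0.5928, -0.1907, 0.2613]
ee_rot: [-3.142, -0.0, 1.625]
wrist_force: [-0.0, 0.1, 0.3]
gripper_width: 0.6
grasp_force: 0.0
```

Run:
```python
from h import *
s=sensors.state(); print(s)
im,d=eyes.capture('side')
a=im[90:190,310:440]; b=cv2.resize(a,(520,400),interpolation=cv2.INTER_CUBIC)
im2,d=eyes.capture('top'); b2=cv2.resize(im2[150:250,380:450],(280,400),interpolation=cv2.INTER_CUBIC)
save('c2',np.hstack([b,b2]))
```

```text
{'t': 3.5, 'q': array([ 0.65396606,  0.31087523, -0.52472881,  1.46774026,  0.15597299,
        1.40468364,  0.1789072 ]), 'qvel': array([-3.59228227e-03, -8.60351145e-04,  2.57042394e-03,  3.85159899e-04,
        9.39235539e-05,  2.37451609e-03,  8.58943835e-03]), 'effort': array([ 1.00320959e-01, -6.03545094e+01, -5.74545935e+00, -4.05886567e+01,
        2.05875956e-02,  3.32647855e-03,  7.12458347e-02]), 'position': array([ 0.5928409 , -0.19074426,  0.2613237 ]), 'ee_rot': array([-3.14156027e+00, -5.03449495e-05,  1.62543528e+00]), 'wrist_force': array([-0.00278677,  0.11251139,  0.28576437]), 'moment': array([ 0.01388966, -0.00080503, -0.02014399]), 'grasp_force': 0.0, 'gripper_width': 0.5996277067928989}
```

View pics/c2.png

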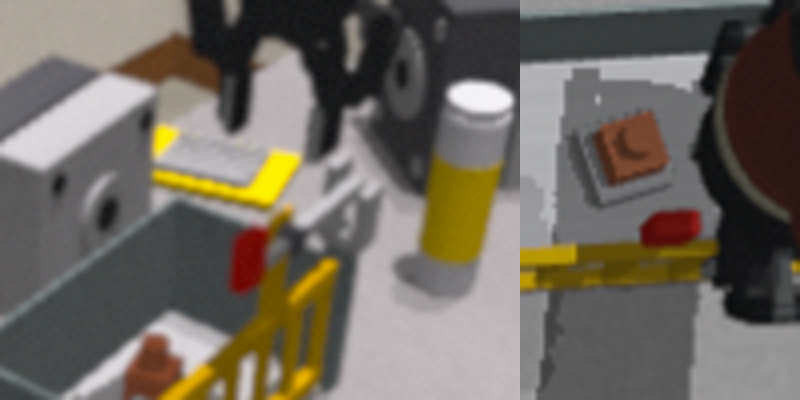

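The picture shows the fingers standing on either side of the gate plane above the red lever, at about (250,258) in the side crop. I'll centre, descend and close.

>>> play_rows:
  plan:
    - {"tx":0.09,"ty":0.12,"tz":0,"twist":0}
    - {"tx":0,"ty":0,"tz":0.2,"twist":0}
    - {"tx":0,"ty":0,"tz":0.3,"twist":0}
    - {"tx":0,"ty":0,"tz":0.3,"twist":0}
    - {"tx":0,"ty":0,"tz":0.3,"twist":0}
    - {"tx":0,"ty":0,"tz":0.3,"twist":0}
    - {"tx":0,"ty":0,"tz":0.3,"twist":0}
    - {"tx":0,"ty":0,"tz":0.2,"twist":0}
    - {"tx":0,"ty":0,"tz":0.1,"twist":0}
    - {"tx":0,"ty":0,"tz":0,"twist":0}

```text
t: 4.85
position: [0.5986, -0.1858, 0.1612]
ee_rot: [-3.141, -0.0, 1.629]
wrist_force: [-0.3, -0.2, 0.6]
gripper_width: 0.597
grasp_force: 0.0
```

>>> play_rows:
  plan:
    - {"tx":0,"ty":0,"tz":0,"twist":0}
    - {"tx":0,"ty":0,"tz":0,"twist":0}
    - {"tx":0,"ty":0,"tz":0,"twist":0}
  grip: -0.4

```text
t: 5.22
position: [0.5987, -0.1858, 0.1616]
ee_rot: [3.141, 0.0, 1.629]
wrist_force: [-1.1, -0.3, -0.4]
gripper_width: 0.3
grasp_force: 0.0
```

Run:
```python
from h import *
s=sensors.state(); print(s['wrist_force'],s['position'])
im,d=eyes.capture('side')
a=im[110:190,320:420]; b=cv2.resize(a,(500,400),interpolation=cv2.INTER_CUBIC)
im2,d=eyes.capture('top'); b2=cv2.resize(im2[170:250,380:440],(300,400),interpolation=cv2.INTER_CUBIC)
save('c3',np.hstack([b,b2]))
```

```text
[-1.14260793 -0.32798357 -0.35054741] [ 0.59873228 -0.18583669  0.16162593]
```

View pics/c3.png

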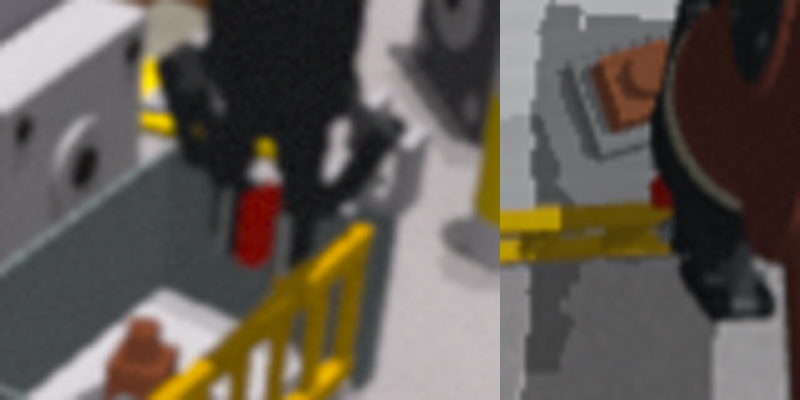

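The side crop shows the red lever at (258,225) centred between the two fingers, so I close on it.

>>> play_rows:
  plan:
    - {"tx":0,"ty":0,"tz":0,"twist":0}
    - {"tx":0,"ty":0,"tz":0,"twist":0}
    - {"tx":0,"ty":0,"tz":0,"twist":0}
    - {"tx":0,"ty":0,"tz":0,"twist":0}
    - {"tx":0,"ty":0,"tz":0,"twist":0}
  grip: -1

```text
t: 5.95
position: [0.5989, -0.1858, 0.1615]
ee_rot: [3.141, 0.0, 1.629]
wrist_force: [3.2, 0.4, 1.6]
gripper_width: 0.156
grasp_force: 60.2
```

Well centred: 13.3 mm opening, 60 N grip, small side force. Press down 16 mm.

>>> play_rows:
  plan:
    - {"tx":0,"ty":0,"tz":0.06,"twist":0}
    - {"tx":0,"ty":0,"tz":0.08,"twist":0}
    - {"tx":0,"ty":0,"tz":0.08,"twist":0}
    - {"tx":0.01,"ty":0,"tz":0.06,"twist":0}
    - {"tx":0.01,"ty":0,"tz":0.04,"twist":0}
    - {"tx":0,"ty":0,"tz":0,"twist":0}

```text
t: 6.7
position: [0.5995, -0.1848, 0.147]
ee_rot: [3.139, 0.001, 1.629]
wrist_force: [0.5, 0.3, 11.1]
gripper_width: 0.156
grasp_force: 61.4
```

Run:
```python
from h import *
s=sensors.state(); print(s['wrist_force'],s['position'],s['moment'])
im,d=eyes.capture('side')
a=im[100:180,340:440]; b=cv2.resize(a,(500,400),interpolation=cv2.INTER_CUBIC)
im2,d=eyes.capture('top'); b2=cv2.resize(im2[170:250,430:490],(300,400),interpolation=cv2.INTER_CUBIC)
save('c4',np.hstack([b,b2]))
P=cloud('top',d); print(np.round(P[200:212:2,465:486:4,2],3)); P0=cloud('top',np.load('top0.npy')); print(np.round(P0[200:212:2,465:486:4,2],3))
```

```text
[ 0.54724887  0.26349336 11.1437979 ] [ 0.5994612  -0.18476455  0.14700067] [-3.84788834e-01 -5.15253151e-02  2.10253883e-04]
[[0.58  0.583 0.583 0.584 0.583 0.582]
 [0.581 0.585 0.584 0.585 0.587 0.586]
 [0.584 0.584 0.588 0.587 0.587 0.586]
 [0.584 0.586 0.586 0.587 0.586 0.585]
 [0.584 0.588 0.589 0.59  0.589 0.588]
 [0.585 0.588 0.59  0.59  0.59  0.589]]
[[ 0.088  0.15   0.175  0.18   0.18   0.003]
 [ 0.083  0.172  0.175  0.176  0.174 -0.006]
 [ 0.177  0.177  0.175  0.175  0.178 -0.006]
 [ 0.176  0.178  0.177  0.175  0.171  0.001]
 [ 0.115  0.139  0.141  0.138 -0.001  0.001]
 [ 0.112  0.139  0.166  0.175  0.175 -0.   ]]
```

View pics/c4.png

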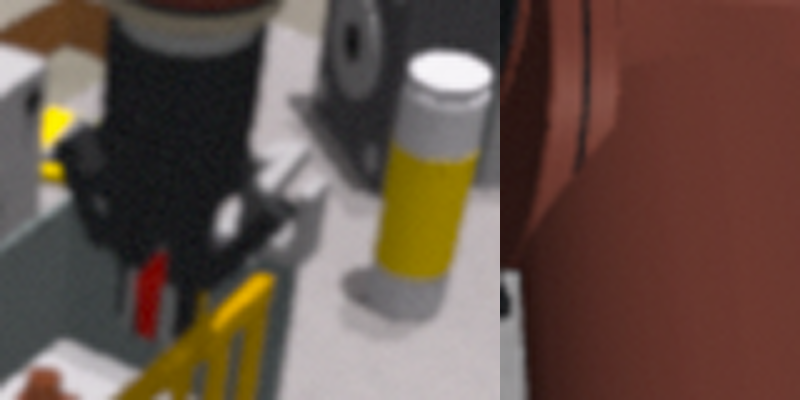

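The picture shows the bar's tip lifted above the catch post at (300,160), with the lever tilted in the grip. Start the swing.

>>> play_rows:
  plan:
    - {"tx":0.003,"ty":-0.105,"tz":0.02,"twist":0.05}
    - {"tx":0.003,"ty":-0.105,"tz":0,"twist":0.05}
    - {"tx":0.003,"ty":-0.105,"tz":0,"twist":0.05}
    - {"tx":0.008,"ty":-0.174,"tz":0,"twist":0.083}
    - {"tx":0.008,"ty":-0.174,"tz":0,"twist":0.083}
    - {"tx":0.008,"ty":-0.174,"tz":0,"twist":0.083}
    - {"tx":0,"ty":0,"tz":0,"twist":0}

```text
t: 7.68
position: [0.5583, -0.1784, 0.1461]
ee_rot: [3.138, 0.0, 1.21]
wrist_force: [2.3, 1.2, 9.8]
gripper_width: 0.154
grasp_force: 61.1
```

Run:
```python
from h import *
s=sensors.state(); print(s['q'],s['wrist_force'],s['moment'])
p=s['position'][:2]; h=np.array([.5937,-.085]); v=p-h; print(np.hypot(*v), np.arctan2(v[1],v[0])+np.pi/2, s['ee_rot'][2]-np.pi/2)
```

```text
[ 0.62025434  0.29939482 -0.46038204  1.71489207  0.14437477  1.15769945
 -0.24125355] [2.27273984 1.15014396 9.81488051] [-0.2407539  -0.13264846 -0.32936445]
0.09990205127809916 -0.36271342223926806 -0.36109167646123685
```

>>> play_rows:
  plan:
    - {"tx":0.008,"ty":-0.174,"tz":0,"twist":0.083}
    - {"tx":0.008,"ty":-0.174,"tz":0,"twist":0.083}
    - {"tx":0.008,"ty":-0.174,"tz":0,"twist":0.083}
    - {"tx":0.008,"ty":-0.174,"tz":0,"twist":0.083}
    - {"tx":0.008,"ty":-0.174,"tz":0,"twist":0.083}
    - {"tx":0.008,"ty":-0.174,"tz":0,"twist":0.083}
    - {"tx":0,"ty":0,"tz":0,"twist":0}

```text
t: 8.55
position: [0.5169, -0.1483, 0.1462]
ee_rot: [3.138, -0.002, 0.688]
wrist_force: [5.0, -0.3, 9.0]
gripper_width: 0.153
grasp_force: 61.0
```

Run:
```python
from h import *
s=sensors.state(); print(s['q'],s['wrist_force'],s['moment'])
p=s['position'][:2]; h=np.array([.5937,-.085]); v=p-h; print(np.hypot(*v), np.arctan2(v[1],v[0])+np.pi/2, s['ee_rot'][2]-np.pi/2)
```

```text
[ 0.57034015  0.19585726 -0.41612391  1.83186206  0.08795115  1.12751741
 -0.75880284] [ 4.99640395 -0.25537405  8.99284434] [-0.12755187 -0.42854156 -0.3861884 ]
0.09948454129073812 -0.8815595168979837 -0.8826353857303393
```

>>> play_rows:
  plan:
    - {"tx":0.007,"ty":-0.174,"tz":0,"twist":0.083}
    - {"tx":0.007,"ty":-0.174,"tz":0,"twist":0.083}
    - {"tx":0.007,"ty":-0.174,"tz":0,"twist":0.083}
    - {"tx":0.007,"ty":-0.174,"tz":0,"twist":0.083}
    - {"tx":0.007,"ty":-0.174,"tz":0,"twist":0.083}
    - {"tx":0.007,"ty":-0.174,"tz":0,"twist":0.083}
    - {"tx":0.007,"ty":-0.174,"tz":0,"twist":0.083}
    - {"tx":0,"ty":-0.05,"tz":0,"twist":0.025}
    - {"tx":0,"ty":0,"tz":0,"twist":0}

```text
t: 9.68
position: [0.495, -0.0908, 0.1464]
ee_rot: [3.14, -0.006, 0.054]
wrist_force: [7.5, -0.9, 9.6]
gripper_width: 0.157
grasp_force: 61.0
```

Run:
```python
from h import *
s=sensors.state(); print(s['q'],s['wrist_force'],s['moment'])
p=s['position'][:2]; h=np.array([.5937,-.085]); v=p-h; print(np.hypot(*v), np.arctan2(v[1],v[0])+np.pi/2, s['ee_rot'][2]-np.pi/2)
```

```text
[ 0.47451546  0.12287976 -0.40651806  1.91099716  0.05515477  1.11239028
 -1.47026696] [ 7.47818213 -0.89909837  9.62617267] [-0.33773211 -1.045141   -0.32174208]
0.09884992437999063 -1.5120282382576051 -1.5168609543481149
```

Gate at 90.0°. Raise the lever back to level while holding, then let go.

>>> play_rows:
  plan:
    - {"tx":0.02,"ty":0,"tz":-0.05,"twist":0}
    - {"tx":0,"ty":0,"tz":-0.07,"twist":0}
    - {"tx":0,"ty":0,"tz":-0.07,"twist":0}
    - {"tx":-0.01,"ty":0,"tz":-0.06,"twist":0}
    - {"tx":-0.01,"ty":0,"tz":-0.03,"twist":0}
    - {"tx":0,"ty":0,"tz":0,"twist":0}

```text
t: 10.42
position: [0.493, -0.0909, 0.1579]
ee_rot: [3.141, -0.001, 0.054]
wrist_force: [5.6, -2.2, -6.6]
gripper_width: 0.154
grasp_force: 59.3
```

>>> play_rows:
  plan:
    - {"tx":0,"ty":0,"tz":0,"twist":0}
    - {"tx":0,"ty":0,"tz":0,"twist":0}
    - {"tx":0,"ty":0,"tz":0,"twist":0}
  grip: -0.2

```text
t: 10.8
position: [0.4922, -0.0901, 0.1582]
ee_rot: [-3.142, 0.001, 0.055]
wrist_force: [0.4, -0.7, -0.6]
gripper_width: 0.405
grasp_force: 0.0
```

>>> play_rows:
  plan:
    - {"tx":0,"ty":0,"tz":-0.1,"twist":0}
    - {"tx":0,"ty":0,"tz":-0.3,"twist":0}
    - {"tx":0,"ty":0,"tz":-0.5,"twist":0}
    - {"tx":0,"ty":0,"tz":-0.6,"twist":0}
    - {"tx":0,"ty":0,"tz":-0.6,"twist":0}
    - {"tx":0,"ty":0,"tz":-0.4,"twist":0}
    - {"tx":0,"ty":0,"tz":-0.2,"twist":0}
    - {"tx":0,"ty":0,"tz":0,"twist":0}

```text
t: 11.8
position: [0.4928, -0.0903, 0.294]
ee_rot: [3.141, -0.001, 0.055]
wrist_force: [0.9, 0.3, -0.3]
gripper_width: 0.397
grasp_force: 0.0
```

>>> play_rows:
  plan:
    - {"tx":0,"ty":0.3,"tz":0,"twist":0}
    - {"tx":0,"ty":0.8,"tz":0,"twist":0}
    - {"tx":0,"ty":0.8,"tz":0,"twist":0}
    - {"tx":0,"ty":0.8,"tz":0,"twist":0}
    - {"tx":0,"ty":0.8,"tz":0,"twist":0}
    - {"tx":0,"ty":0.8,"tz":0,"twist":0}
    - {"tx":0,"ty":0.8,"tz":0,"twist":0}
    - {"tx":0,"ty":0.8,"tz":0,"twist":0}
    - {"tx":0,"ty":0.5,"tz":0,"twist":0}
    - {"tx":0,"ty":0,"tz":0,"twist":0}
    - {"tx":0,"ty":0,"tz":0,"twist":0}

```text
t: 13.18
position: [0.5098, -0.4094, 0.2924]
ee_rot: [-3.14, 0.001, 0.055]
wrist_force: [0.1, -0.1, 0.5]
gripper_width: 0.401
grasp_force: 0.0
```

Run:
```python
from h import *
im,d=eyes.capture('side')
b=cv2.resize(im[110:260,290:440],(400,400),interpolation=cv2.INTER_CUBIC)
im2,d=eyes.capture('top'); b2=cv2.resize(im2[150:300,340:490],(400,400),interpolation=cv2.INTER_CUBIC)
save('c5',np.hstack([b,b2]))
for n in('side','top'):
    for t in('thumb_y','electrode'):
        r=models.place_of(t,n)[:2]; print(n,t,[(x['p'],x['pixel'],atz(n,x['pixel'],.182 if t=='thumb_y' else .006)) for x in r])
print(sensors.state()['wrist_force'])
```

```text
side thumb_y [(0.74, [348.4, 195.4], array([ 0.54161751, -0.0152409 ,  0.182     ]))]
side electrode [(0.69, [350.0, 197.1], array([ 0.66084175, -0.18901107,  0.006     ]))]
top thumb_y [(0.78, [375.8, 255.4], array([ 0.49707917, -0.09520568,  0.182     ]))]
top electrode [(0.62, [403.7, 190.1], array([ 0.67355024, -0.19001451,  0.006     ])), (0.16, [375.5, 255.8], array([ 0.50952367, -0.11539895,  0.006     ]))]
[ 0.50701775  0.49403834 -0.06547693]
```

View pics/c5.png

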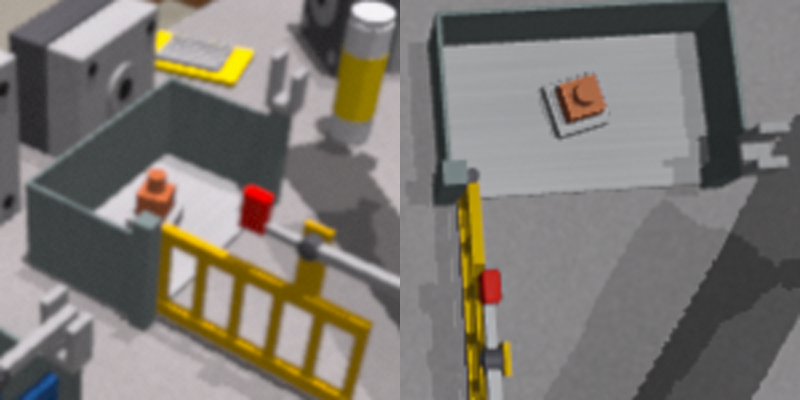

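The picture shows the gate standing square to the pen, at about (475,300) in the top crop. The lever is upright with the bar parallel to the rail, the electrode hasn't moved, and the arm is clear.

```bash
python3 -c "
from h import *
print(finish_job())"
```

```text
the job is handed in; nothing more can be done
None
```

The job is handed in at about 13.5 s: the yellow gate is unlatched and open to about 90°, with its bar back level, the electrode where it stood, the blue gate untouched and the robot clear.

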